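# Seat the loose crank in the tin clamp and tighten it

### The job

Take the loose crank out of its wooden stand and seat it fully in the drive of the tin clamp, pressing only lightly and feeling for the hidden hexagon before any tightening. Then turn the crank clockwise, seen from above, until the jaw grips the tin and its spring pad is pushed back about halfway; do not over-tighten. Let go with the crank still seated, and leave the other things alone.

Things in the scene. Friction and masses are not known exactly. Their poses are not given: they have to be found in the camera images.
- crank: steel crank, loose, 0.3 kg; origin on the axis at the underside of its flange (42 mm diameter, 6 thick), z up. Below: hexagonal key 26 mm across flats, 28 long, square end, flats facing +-x and each 60 deg on. Above: grip block 26 (x) by 24 (y) mm up to z = 50. A bar 14 wide, z = 8 to 18, runs along +x to 86 and bears a black upright knob, 20 diameter, at x = 76, top z = 51.
- grip (a point): point on the crank axis inside the grip block, 35 mm above the crank's origin, a good height to grasp across the block's y faces (24 mm wide)
- stand: fixed wooden block 75x75x36 mm with a plain round hole, 35 mm diameter and 33 mm deep, in which the crank is parked with its flange on the block. Origin at the centre of the underside.
- clamp: fixed tin clamp on the worktop: 248x100x6 mm steel base, grey gearbox 74x74 mm, 50 mm high, at one end and a fixed V jaw at the other. Origin on the worktop under the drive axis; x points from gearbox to V jaw, z up. The sliding jaw and its pad move along +x to tighten.
- mouth (a point): centre of the round hole in the gearbox lid, at its top face, z = 50 mm; 31.2 mm diameter, 12 deep, mouth flared by 4 mm. Under it, hidden, turns the drive: hex socket 27.3 mm across flats, rim 12 mm below the face, deeper than the key; its angle is unknown and new each time. A key over 5 deg out of line rests on the rim, flange 16 mm above the lid; in line it drops until the flange is flush.
- drive (a joint): turn of the drive (rad), grows clockwise from above; 0 at the start, at its open stop, so it cannot turn anticlockwise then: a lightly pressed key turned anticlockwise slides round to the hexagon within 60 deg. Friction 0.2 N m: stays where left. The key has 5 deg of play each way. Over 50 N of crank on drive or clamp does damage; 5 to 10 N are enough to feel.
- jaw (a joint): travel of the sliding jaw towards the tin (m), 0 at the start; 12 mm per rad of the drive; the whole tightening takes about 1.3 rad
- pad (a joint): how far the black spring pad on the sliding jaw is pushed back into it (m): 0 free, 0.013 at its end; 1 N per mm. About halfway (4 to 10 mm) is a good grip.
- tin: low round tin, 86 mm diameter, 40 mm high, 0.2 kg, standing loose on the clamp base between pad and V jaw, with some 9 mm of slack in all. Origin at the centre of its underside.
- lemon: lemon, bystander, 78x55x56 mm
- tumbler: grey steel tumbler, bystander, 68 mm diameter, 104 mm high, origin at its underside
- mug: teal mug, bystander, 86x117x94 mm, origin at its underside

How it is judged:
By the outcome, as a careful person would: the job done as asked, in the order asked, and still so for the second after the job is handed in, with the robot touching nothing.
It also fails if it takes over 72 s, if anything falls off the work surface, if the arm or the gripper's body presses on something with over 40 N, if the wrist force passes 120 N, or if a joint passes its speed limit or range.

### The arm

A 6-joint arm with a two-finger parallel gripper is mounted at the origin on a cart in front of the work surface, level with it; the furniture and walls round the work are solid. World frame = base frame: x ahead of the robot, y to its left, z up, the work surface at z = 0. Lengths are in mm, angles in rad, forces in N, time in s.
With the tool pointing down it reaches from about 275 to 825 mm from the base axis. Payload 4.9 kg.
Tool frame: the origin (TCP) lies at the very end of the fingers, on their centre line; the grasp point (between the pads) lies 19 mm behind it; z points along the fingers, y is the line along which they close (so a half turn about z gives the same grasp; the last joint's range is limited). The gripper opens to 85 mm and grips with 20 to 120 N. Pads are 22 mm wide; open, the fingers measure 114 mm over their backs; the gripper's body (76 mm by 85 mm) begins 54 mm behind the grasp point. The pads swing forward as they close: fully open they stand 13 mm farther back than shut.
Start: joints at [0.989, 0.326, -0.193, 1.052, 0, 1.437], TCP at [238.138, 495.791, 231.281] pointing down, gripper open.
Joint ranges: [-2.65, 2.65], [-0.97, 1.79], [-1.3, 1.35], [-1.93, 2.1], [-1.47, 1.37], [-3.14, 3.14]. Speed limits (rad/s): [2.57, 2.57, 3.14, 3.14, 3.14, 3.14].

### API

Orientations are given as [roll, pitch, yaw] about the fixed x, y, z axes, in that order (R = Rz(yaw) Ry(pitch) Rx(roll)).
In Python, from bench import bot, solve_ik, imaging gives the robot as it stands. Calls block until the motion is done:
- bot.move_ptp(position, orientation): joint-space move of the TCP to a pose.
- bot.movel(position, rot=None, max_speed=150, threshold=None): straight line of the TCP; rot=None keeps the orientation; max_speed is the mean speed in mm/s. With threshold (N) it stops when the force on the tool has changed by that much, and returns True; else False.
- bot.move_j(angles): joint-space move.
- bot.grip(opening, effort=None): opening from 0.0 (shut) to 1.0 (fully open); effort is the grip in N (None keeps the last); returns when the fingers have stopped.
- bot.dwell(seconds).
- solve_ik(position, orientation): joint angles nearest the present ones, or None.
- bot.get_state(): the state.
- imaging.capture(name): name is "scene" or "side" or "wrist"; returns the picture (480x640x3 uint8, blue, green, red); there is no depth.
- imaging.camera_model(name): a dict with "K" (3x3 intrinsics, pixels), "k1" (the pictures are not rectified: a ray, as slopes to the right and down, at radius r is drawn at 1 + k1 r^2 times it, then the intrinsics apply), "position" and "rotation" of the camera in the world. Camera axes: x right, y up, looking along -z (the intrinsics and any distortion apply to the point x, -y, -z); pixel columns grow to the right and rows downward; lengths in mm; the calibration is good to about 2 mm. A picture is of the moment at which its call begins: read the wrist's pose just before it. camera_model takes no time and is no camera call; for the wrist camera it gives the pose at the moment of the call.
A pose or a line that the arm cannot do raises bot.IKError and nothing moves.
- bot.sign_off(): hands the job in; it is judged then, once.
The state is a dict: "t": time; "qpos": joint angles; "joint_velocities": joint speeds; "effort": joint torques, N m; "tcp_pos": TCP position; "orientation": TCP orientation; "contact_force": force on the tool from outside, world axes, zero at the start; "wrist_torque": the same for the moment, N m; "opening": opening from 0.0 (shut) to 1.0 (fully open); "gripper_force": force on a finger pad.
Only numpy, scipy, OpenCV 4.12 (cv2) and the standard library are available. Lean on these libraries where they do the work, as an engineer would, in place of code of your own. Each camera call takes 0.05 s, during which the arm holds its last target. There are 200 camera calls.

## Working session

There is one attempt and no reset: what is moved stays moved. The work goes in short steps, each a Python script; the robot and the scene stay as the last script left them, time stands still between calls to the robot, and variables do not carry over. Pictures are saved under pics/ and viewed, at most 10 in all, crops included, and the job is handed in when it is done.

```bash
mkdir -p pics; ls; python3 - <<'E'
from bench import bot, solve_ik, imaging
import cv2
for n in ("scene","side"):
    cv2.imwrite(f"pics/{n}0.png",imaging.capture(n))
    m=imaging.camera_model(n);print(n,m)
print(bot.get_state()['t'],bot.get_state()['orientation'])
E
```

```text
pics
scene {'K': array([[624.1617273 ,   0.        , 322.05634561],
       [  0.        , 624.1617273 , 246.39632172],
       [  0.        ,   0.        ,   1.        ]]), 'k1': -0.15839323738965086, 'position': array([  -39.59445335, -1230.10611534,   855.95512712]), 'rotation': array([ 0.99859013, -0.01421143, -0.4833875 ])}
side {'K': array([[556.5954484 ,   0.        , 323.54287827],
       [  0.        , 556.5954484 , 239.37960806],
       [  0.        ,   0.        ,   1.        ]]), 'k1': -0.15601571768313102, 'position': array([   68.08799153, -1170.30486949,   934.16641946]), 'rotation': array([ 0.90980825, -0.02109809, -0.4150706 ])}
0.1 [-3.14007103e+00 -1.75788418e-04  2.69377311e+00]
```

View pics/scene0.png

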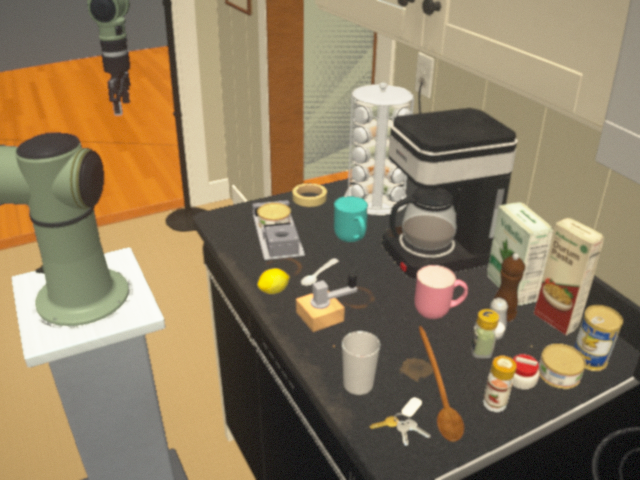

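View pics/side0.png

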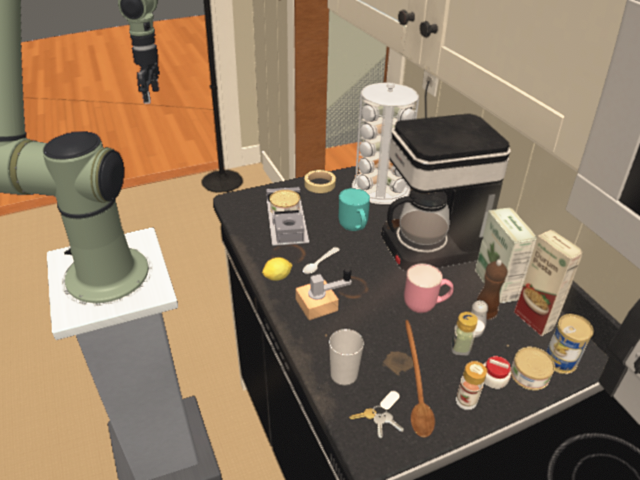

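The scene shows the stand at (320,310) with the crank's grip block at (320,287) and the knob at (352,281). The clamp gearbox is at (282,232) and the tin at (273,213). The lemon, tumbler and mug stand clear of them. The side view agrees.

```bash
cat > h.py <<'E'
from bench import bot, solve_ik, imaging
import numpy as np, cv2
from scipy.spatial.transform import Rotation as Ro
def cast(m,px,z):
    K=m['K']; D=np.array([m['k1'],0,0,0.])
    p=cv2.undistortPointsIter(np.array([[px]],float),K,D,None,None,(3,50,1e-9))[0,0] if hasattr(cv2,'undistortPointsIter') else cv2.undistortPoints(np.array([[px]],float),K,D)[0,0]
    d=Ro.from_euler('xyz',m['rotation']).apply([p[0],-p[1],-1])
    o=m['position']; return o+d*(z-o[2])/d[2]
def proj(m,P):
    c=Ro.from_euler('xyz',m['rotation']).inv().apply(np.asarray(P,float)-m['position'])
    a=np.array([c[0],-c[1]])/-c[2]; a*=1+m['k1']*(a@a); return m['K'][:2,:2]@a+m['K'][:2,2]
def down(yaw): return [np.pi,0,yaw]
E
python3 - <<'E'
from h import *
for n,l in (("scene",[((321,284),86,'grip'),((352,277),87,'knob'),((281,230),50,'mouth'),((273,210),46,'tin'),((320,325),0,'stand')]),("side",[((317,279),86,'grip'),((347,271),87,'knob'),((290,224),50,'mouth'),((284,199),46,'tin')])):
    m=imaging.camera_model(n)
    for p,z,s in l: print(n,s,cast(m,p,z).round(0))
print(imaging.camera_model('wrist'),bot.get_state()['tcp_pos'])
E
```

```text
scene grip [ 457. -304.   86.]
scene knob [ 526. -312.   87.]
scene mouth [496. -15.  50.]
scene tin [522.  92.  46.]
scene stand [ 442. -330.    0.]
side grip [ 451. -308.   86.]
side knob [ 526. -310.   87.]
side mouth [488. -42.  50.]
side tin [517.  83.  46.]
{'K': array([[357.91553701,   0.        , 321.08604756],
       [  0.        , 357.91553701, 237.84730747],
       [  0.        ,   0.        ,   1.        ]]), 'k1': -0.024410533285691524, 'position': array([176.74679445, 524.45696995, 374.03958602]), 'rotation': array([-2.68459844e-01,  8.28413034e-04,  1.12324065e+00])} [237.84571429 495.32663553 230.58386514]
```

```bash
python3 - <<'E'
from h import *
bot.move_ptp([453,-306,220],down(np.pi-0.05))
m=imaging.camera_model('wrist'); im=imaging.capture('wrist'); s=bot.get_state()
cv2.imwrite('pics/w1.png',im); print(s['t'],s['qpos'].round(3) if hasattr(s['qpos'],'round') else s['qpos'],s['tcp_pos'],m)
np.save('w1.npy',m,allow_pickle=True)
E
```

```text
3.0667 [-0.728  0.328 -0.22   1.023  0.    -0.679] [ 453.36917396 -305.37588803  220.01890697] {'K': array([[357.91553701,   0.        , 321.08604756],
       [  0.        , 357.91553701, 237.84730747],
       [  0.        ,   0.        ,   1.        ]]), 'k1': -0.024410533285691524, 'position': array([ 385.54364939, -302.45632316,  363.46448009]), 'rotation': array([-0.26919579, -0.00154086,  1.52214439])}
```

View pics/w1.png

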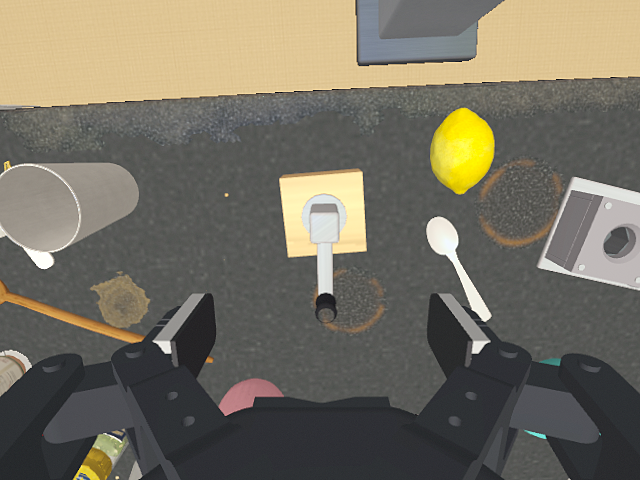

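The wrist view shows the crank in its stand. The grip block's top face is about (311–339, 213–243), the knob's top is at (326,314), and the stand's corners are (279,177), (361,169), (367,250) and (289,258). At the right edge the gearbox hole is at about (622,243), and the hexagon is visible inside it.

```bash
python3 - <<'E'
from h import *
m=np.load('w1.npy',allow_pickle=True).item()
im=cv2.imread('pics/w1.png')
c=[cast(m,p,36) for p in ((279,177),(361,169),(367,250),(289,258))]
print('stand',np.mean(c,0),[np.linalg.norm(c[i]-c[i-1]).round(1) for i in range(4)])
print('block',cast(m,(325,228),86),'knob',cast(m,(326,314),87),'mouth',cast(m,(622,242),50))
cl=[cast(m,p,6) for p in ((575,178),(538,266))]; print('base',cl)
cv2.imwrite('pics/w1c.png',cv2.resize(im[160:340,250:400],None,fx=4,fy=3.3,interpolation=cv2.INTER_CUBIC)) if 0 else cv2.imwrite('pics/w1c.png',np.hstack([cv2.resize(im[160:340,260:390],(390,540),interpolation=cv2.INTER_CUBIC),cv2.resize(im[190:310,540:640],(400,480),interpolation=cv2.INTER_CUBIC).__class__(shape=(0,400,3),dtype=np.uint8) if 0 else np.vstack([cv2.resize(im[190:310,540:640],(400,480),interpolation=cv2.INTER_CUBIC),np.zeros((60,400,3),np.uint8)])]))
E
```

```text
stand [ 453.59646797 -302.53269907   36.        ] [np.float64(77.8), np.float64(74.6), np.float64(77.0), np.float64(75.4)]
block [ 454.03386192 -302.2354336    86.        ] knob [ 529.20311195 -304.83160194   87.        ] mouth [489.66585625 -27.04746274  50.        ]
base [array([434.31201088, -48.98593801,   6.        ]), array([526.68385395, -76.34783896,   6.        ])]
```

View pics/w1c.png

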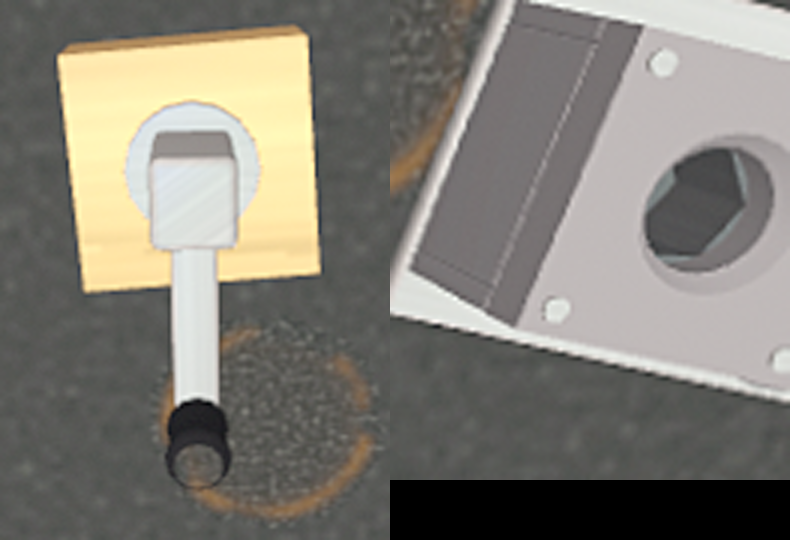

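```bash
python3 - <<'E'
from h import *
y=np.pi-0.036
bot.grip(0.6,30)
bot.move_ptp([453.5,-302.3,110],down(y))
bot.movel([453.5,-302.3,52],max_speed=120)
bot.grip(0.0,60)
s=bot.get_state(); print(s['t'],s['opening'],s['gripper_force'],s['contact_force'],s['tcp_pos'])
bot.movel([453.5,-302.3,150],max_speed=150)
s=bot.get_state(); print(s['t'],s['opening'],s['contact_force'],s['wrist_torque'])
# clamp x axis yaw ~1.33; view with TCP offset +x world (away from camera)
bot.move_ptp([535,-29,150],down(y))
m=imaging.camera_model('wrist'); im=imaging.capture('wrist'); s=bot.get_state()
cv2.imwrite('pics/w2.png',im); print(s['t'],s['tcp_pos'],s['contact_force'])
np.save('w2.npy',m,allow_pickle=True)
E
```

```text
5.0083 0.27837124785889455 59.119123220443726 [-2.14058284  0.04334636  6.15660519] [ 454.26800297 -303.03613006   53.23790341]
5.8083 0.2747610526473531 [ 0.5947409   0.49059659 -3.17360326] [-0.01077994  0.03016045 -0.0126504 ]
6.9583 [534.94503724 -30.30613409 149.77595281] [ 0.23459711  0.43107241 -2.92062939]
```

View pics/w2.png

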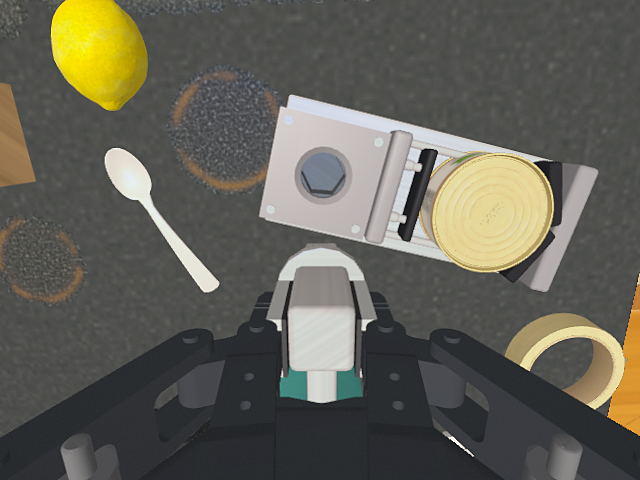

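The crank is held squarely between the fingers. The mouth is clearly visible at about (323,175) with the hexagon dark inside it. The teal mug lies under the gripper at (320,385), and the tin with the V jaw is at (492,212).

```bash
python3 - <<'E'
from h import *
m=np.load('w2.npy',allow_pickle=True).item()
im=cv2.imread('pics/w2.png'); g=cv2.cvtColor(im,cv2.COLOR_BGR2GRAY)
# gearbox lid corners & screws, flare outline
c=g[135:220,280:370]
for th in (90,110,130,150,165,175):
    b=(c<th).astype(np.uint8)
    cs=[k for k in cv2.findContours(b,cv2.RETR_EXTERNAL,cv2.CHAIN_APPROX_NONE)[0] if 300<cv2.contourArea(k)<5000]
    for k in cs:
        e=cv2.fitEllipse(k); q=(e[0][0]+280,e[0][1]+135)
        print(th,cv2.contourArea(k),np.round(q,1),np.round(e[1],1),cast(m,q,50).round(1),cast(m,q,46).round(1))
for n,p in(("screws",((289,120),(379,142),(356,229),(270,210))),):
    P=[cast(m,q,50) for q in p]; print(n,np.round(P,1).tolist(),np.mean(P,0))
print('lid',[cast(m,q,50).round(1).tolist() for q in ((281,106),(261,216))])
for n,q in(("scene",(351,218)),("side",(354,210))): print('mug',cast(imaging.camera_model(n),q,47))
t=cv2.resize(im[135:220,275:375],None,fx=6,fy=6,interpolation=cv2.INTER_CUBIC); cv2.imwrite('pics/w2c.png',t)
E
```

```text
130 1533.0 [322.8 175.1] [44.1 44.4] [490.3 -27.2  50. ] [490.7 -27.2  46. ]
150 1934.0 [320.7 172.5] [50.  50.7] [488.5 -28.6  50. ] [488.9 -28.6  46. ]
165 2313.5 [321.8 174.2] [52.9 57.5] [489.7 -27.9  50. ] [490.1 -27.9  46. ]
175 2554.0 [322.9 175.3] [56.8 57.3] [490.5 -27.1  50. ] [490.8 -27.1  46. ]
screws [[454.1, -47.8, 50.0], [470.1, 10.5, 50.0], [528.5, -5.3, 50.0], [512.8, -64.5, 50.0]] [491.38499482 -26.78328871  50.        ]
lid [[445.4, -52.5, 50.0], [516.8, -71.0, 50.0]]
mug [684.22080662 -36.68896224  47.        ]
mug [678.10299992 -43.55187516  47.        ]
```

View pics/w2c.png

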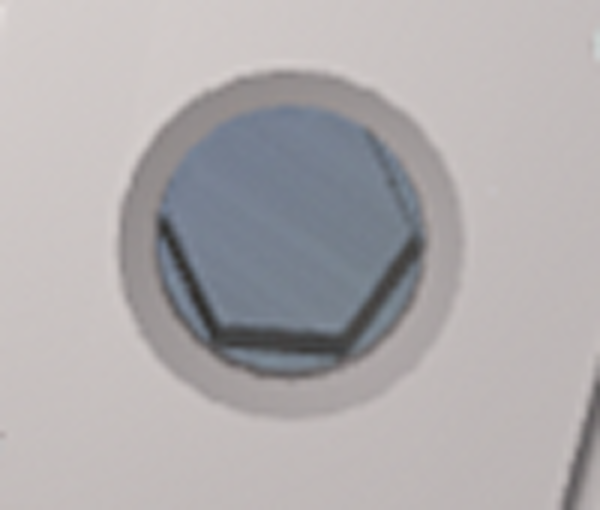

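The close-up shows the flare's circle centred at the mouth. The hexagon's rim corners are at about (160,222), (213,345), (343,355) and (420,240) in the crop, which gives its angle for a first guess. Feeling will confirm it.

```bash
python3 - <<'E'
from h import *
m=np.load('w2.npy',allow_pickle=True).item()
C=[cast(m,(275+(x-2.5)/6,135+(y-2.5)/6),38) for x,y in ((160,222),(213,345),(343,355),(420,240))]
for a,b in zip(C,C[1:]):
    d=b-a; print(np.linalg.norm(d[:2]).round(1),(np.degrees(np.arctan2(d[1],d[0]))+90)%60)
P=np.array(C)[:,:2]; print('circ', P.round(1).tolist(), 'diam', ((P[3]+P[0])/2).round(1))
print('block',cast(m,(323.5,345),184),'edges',cast(m,(291,345),184),cast(m,(355,345),184))
s=bot.get_state(); print(s['tcp_pos'],s['orientation'],s['t'])
im=cv2.imread('pics/w2.png'); cv2.imwrite('pics/w2d.png',cv2.resize(im[235:405,250:400],None,fx=3.5,fy=3.5,interpolation=cv2.INTER_CUBIC))
E
```

```text
15.7 50.762213600880074
15.5 53.4792849017532
16.3 54.508239867810744
circ [[488.5, -42.3], [503.1, -36.7], [504.9, -21.3], [491.7, -11.8]] diam [490.1 -27. ]
block [535.57179649 -29.28816123 184.        ] edges [535.16225167 -40.51294797 184.        ] [535.98509077 -18.40689967 184.        ]
[534.94503724 -30.30613409 149.77595281] [-3.14102662e+00 -2.89605429e-04  3.10383020e+00] 6.9583
```

View pics/w2d.png

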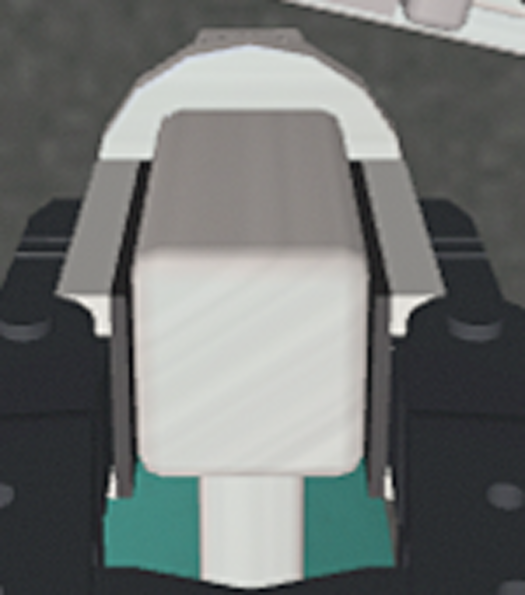

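```bash
python3 - <<'E'
from h import *
m=np.load('w2.npy',allow_pickle=True).item()
b=cast(m,(321.6,338.4),182.6); M=np.array([490.4,-27.1])
s=bot.get_state(); off=b[:2]-s['tcp_pos'][:2]; print('crank-in-hand',b,off)
xy=M-off; y=np.pi-np.radians(7)
print(xy)
bot.move_ptp([*xy,115],down(y))
# key tip at tcp-45; lid 50 -> enters at tcp 95, rim at 83, flush at 67
bot.dwell(0.2); s=bot.get_state(); print('free',s['contact_force'],s['tcp_pos'],s['t'])
r=bot.movel([*xy,84],max_speed=40,threshold=6)
s=bot.get_state(); print(r,s['contact_force'],s['wrist_torque'],s['tcp_pos'],s['t'])
E
```

```text
crank-in-hand [533.81898061 -29.87865631 182.6       ] [-1.12605663  0.42747779]
[491.52605663 -27.52747779]
free [ 0.06125315  0.44143637 -2.93202468] [493.21026672 -28.53783721 115.85871895] 7.4917
False [-0.45028862  0.16327363 -2.96684822] [0.02655553 0.04667459 0.01247098] [491.70032467 -27.55161584  84.14939084] 8.4167
```

The key has passed into the round hole with no side force. Next I press lightly to feel for the hexagon.

```bash
cat >> h.py <<'E'
def st(tag):
    s=bot.get_state(); print(tag,'F',np.round(s['contact_force'],1),'T',np.round(s['wrist_torque'],2),'p',np.round(s['tcp_pos'],1),'yaw',round(float(np.degrees(s['orientation'][2])),1),'op',round(s['opening'],3),'t',round(s['t'],2)); return s
E
python3 - <<'E'
from h import *
xy=[491.6,-27.5]
r=bot.movel([*xy,77],max_speed=20,threshold=6); s=st(r)
a=180-7
while r and s['tcp_pos'][2]>79.5 and a<180-7+14:
    z=s['tcp_pos'][2]; a+=3.5
    bot.movel([*xy,z+0.8],rot=down(np.radians(a)),max_speed=20)
    r=bot.movel([*xy,77],max_speed=20,threshold=6); s=st((a,r))
E
```

```text
False F [-0.4  0.7 -2.7] T [0.06 0.07 0.02] p [491.6 -27.5  76.9] yaw 173.0 op 0.269 t 8.92
```

```bash
python3 - <<'E'
from h import *
xy=[491.6,-27.5]
r=bot.movel([*xy,70],max_speed=40,threshold=6); st(r)
if not r:
    r=bot.movel([*xy,60],max_speed=15,threshold=8); st(r)
E
```

```text
False F [ 0.9  0.1 -2.9] T [0.01 0.02 0.05] p [491.6 -27.5  69.7] yaw 173.0 op 0.272 t 9.24
True F [-0.6  0.7  4.9] T [-0.    0.09 -0.  ] p [491.6 -27.5  67.2] yaw 173.0 op 0.272 t 9.61
```

```bash
cat >> h.py <<'E'
A0=173.0; TCP0=np.array([491.6,-27.5]); OFF=np.array([-1.1,0.4]); AX=TCP0+OFF
def turn(cw,z=67.2):
    a=np.radians(-cw); R=np.array([[np.cos(a),-np.sin(a)],[np.sin(a),np.cos(a)]])
    bot.movel([*(AX-R@OFF),z],rot=down(np.radians(A0-cw)),max_speed=15)
    return st(cw)
E
python3 - <<'E'
from h import *
for c in (4,8,14,20,26): 
    s=turn(c)
    if np.linalg.norm(s['contact_force'][:2])>15: print('side');break
E
```

```text
4 F [-3.   0.9  1. ] T [0.34 0.62 0.05] p [491.3 -27.3  67.3] yaw 169.1 op 0.267 t 9.89
8 F [-3.6  3.4  4.2] T [ 0.72  0.82 -0.1 ] p [491.1 -27.2  67.3] yaw 165.1 op 0.271 t 10.14
14 F [-3.9  3.9  3.5] T [ 0.86  0.81 -0.06] p [491.2 -27.2  67.3] yaw 159.2 op 0.272 t 10.4
20 F [-3.5  3.5  3.3] T [ 0.96  0.77 -0.08] p [491.2 -27.2  67.3] yaw 153.2 op 0.269 t 10.66
26 F [-3.1  4.2  3.4] T [ 0.96  0.71 -0.05] p [491.2 -27.2  67.3] yaw 147.2 op 0.267 t 10.92
```

```bash
python3 - <<'E'
from h import *
for c in (34,42,50,58,66): 
    s=turn(c)
    if np.linalg.norm(s['contact_force'][:2])>15: print('side');break
m=imaging.camera_model('wrist'); im=imaging.capture('wrist'); cv2.imwrite('pics/w3.png',im); np.save('w3.npy',m,allow_pickle=True)
E
```

```text
34 F [-2.9  4.   3.9] T [ 1.1   0.66 -0.09] p [491.2 -27.2  67.3] yaw 139.2 op 0.27 t 11.21
42 F [-2.   5.   2.8] T [ 1.11  0.56 -0.05] p [491.2 -27.2  67.3] yaw 131.2 op 0.273 t 11.5
50 F [-1.1  4.9  2.7] T [ 1.23  0.49 -0.07] p [491.2 -27.1  67.3] yaw 123.2 op 0.27 t 11.79
58 F [-0.9  5.3  2.5] T [ 1.25  0.42 -0.07] p [491.2 -27.1  67.3] yaw 115.2 op 0.272 t 12.08
66 F [-1.   4.8  1.6] T [ 1.27  0.27 -0.01] p [491.3 -27.1  67.3] yaw 107.2 op 0.27 t 12.38
```

View pics/w3.png

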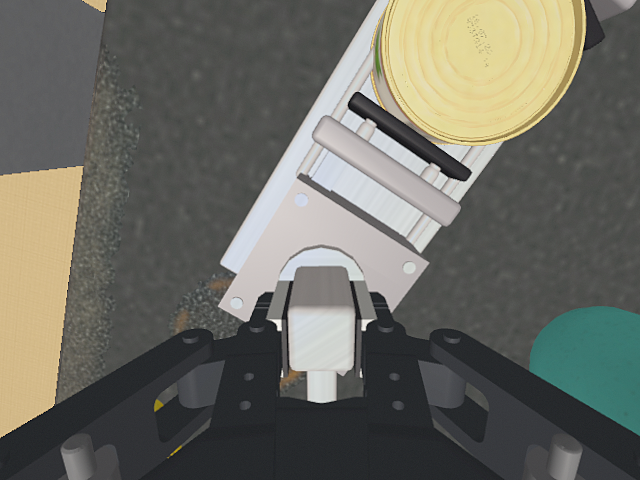

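The jaw has slid well out from the gearbox, and the rods between jaw and pad are visible. I'll compare the jaw-to-pad gap with the earlier picture.

```bash
cat >> h.py <<'E'
def lines(f,npy):
    """centre distance jaw bar -> pad and pad->lid along clamp x, from colour masks sampled along the clamp axis"""
    m=np.load(npy,allow_pickle=True).item(); im=cv2.cvtColor(cv2.imread(f),cv2.COLOR_BGR2GRAY)
    ux=np.array([.26,.966]); ux/=np.linalg.norm(ux); uy=np.array([-ux[1],ux[0]])
    s=np.arange(34,80,0.5); out=[]
    for v in (-14,-8,0,8,14):
        P=[proj(m,[*(AX+ux*a+uy*v),44]) for a in s]
        out.append(cv2.remap(im,np.float32([P])[:,:,0],np.float32([P])[:,:,1],cv2.INTER_LINEAR)[0])
    return s,out
E
python3 - <<'E'
from h import *
for k in '23':
    s,o=lines(f'pics/w{k}.png',f'w{k}.npy')
    for r in o[1:4]: print(k,' '.join(map(str,r[::2])))
E
```

```text
2 184 184 185 187 167 110 124 164 178 191 192 188 185 182 181 179 179 174 152 175 220 216 215 215 215 216 219 84 24 31 32 30 36 49 66 64 55 48 60 150 167 157 150 143 141 137
2 186 184 185 186 168 111 122 163 178 192 193 190 186 183 181 180 179 175 156 178 216 216 215 216 215 217 211 99 19 30 33 30 34 48 66 66 58 48 46 130 137 135 144 140 133 139
2 185 185 185 188 172 112 122 162 177 193 195 191 188 184 182 180 178 174 157 168 213 215 215 214 214 216 221 138 18 29 32 31 36 49 68 70 58 49 54 165 178 180 183 184 185 183
3 193 194 175 93 97 95 103 219 215 215 214 215 214 214 214 214 214 214 214 214 211 140 168 187 191 188 185 184 183 182 181 179 166 133 213 211 211 211 211 211 200 20 32 46 60 63
3 196 197 180 92 96 94 105 222 218 218 218 218 218 218 217 217 217 217 218 217 217 144 167 188 194 191 188 185 184 183 183 181 167 135 214 216 215 215 215 215 210 27 28 44 61 67
3 199 199 172 92 95 96 108 217 212 212 212 212 212 212 212 211 212 211 212 211 215 146 167 192 198 195 191 188 186 184 184 182 168 136 205 209 209 209 209 209 209 29 31 43 65 73
```

```bash
cat > turnlook.py <<'E'
from h import *
import sys
k=sys.argv[1]
for c in map(float,sys.argv[2:]): turn(c)
np.save(f'w{k}.npy',imaging.camera_model('wrist'),allow_pickle=True); cv2.imwrite(f'pics/w{k}.png',imaging.capture('wrist'))
def meas(k):
    s,o=lines(f'pics/w{k}.png',f'w{k}.npy'); R=[]
    for r in o:
        r=r.astype(float)
        i=np.where((r[:-8]>190)&(np.array([r[j+4] for j in range(len(r)-8)])<90))[0]
        if not len(i): R.append((np.nan,)*3); continue
        i=i[0]; p=next(j for j in range(i,len(r)) if r[j]<120); pe=s[p-1]+0.5*(r[p-1]-120)/(r[p-1]-r[p])
        e=next((j for j in range(i,0,-1) if r[j]<172)); je=s[e]+0.5*(172-r[e])/(r[e+1]-r[e])
        R.append((je,pe,pe-je))
    print(k,np.round(R,1).tolist(),'med',np.nanmedian(np.array(R),0).round(2))
for q in ['2','3',k]: meas(q)
E
python3 turnlook.py 4 71 76
```

```text
71.0 F [-0.3  5.1  0.5] T [ 1.28  0.24 -0.01] p [491.3 -27.1  67.3] yaw 102.2 op 0.275 t 12.68
76.0 F [-0.6  5.6  1.8] T [ 1.32  0.1  -0.04] p [491.3 -27.1  67.3] yaw 97.2 op 0.267 t 12.93
2 [[53.7, 60.9, 7.3], [53.0, 60.8, 7.9], [52.9, 60.9, 8.0], [53.1, 61.1, 8.0], [53.1, 60.9, 7.8]] med [53.07 60.9   7.87]
3 [[67.6, 75.7, 8.2], [67.6, 74.4, 6.8], [67.6, 74.4, 6.9], [67.7, 74.5, 6.8], [67.7, 74.4, 6.8]] med [67.63 74.44  6.76]Traceback (most recent call last):
  File "turnlook.py", line 16, in <module>
    for q in ['2','3',k]: meas(q)
                          ~~~~^^^
  File "turnlook.py", line 13, in meas
    e=next((j for j in range(i,0,-1) if r[j]<172)); je=s[e]+0.5*(172-r[e])/(r[e+1]-r[e])
StopIteration
```

```bash
python3 - <<'E'
from h import *
a=cv2.imread('pics/w2.png')[100:290,340:600]; b=cv2.imread('pics/w4.png')
for k in '34': 
    m=np.load(f'w{k}.npy',allow_pickle=True).item(); print(k,m['position'],(m['position'][:2]-AX)@[.26,.966])
m=np.load('w2.npy',allow_pickle=True).item(); print((m['position'][:2]-AX)@[.26,.966],m['position'])
t=np.zeros((600,800,3),np.uint8); t[:300,:410]=cv2.resize(a,(410,300)); 
t[300:600,:400]=cv2.resize(b,(400,300)); t[:600,410:800]=cv2.resize(b[0:300,270:465],(390,600),interpolation=cv2.INTER_CUBIC)
cv2.imwrite('pics/w4c.png',t)
E
```

```text
3 [470.78903064  36.74440095 210.92769484] 56.54883928289301
4 [482.28929187  39.2404362  210.96153329] 61.95007725470962
-6.644344340617482 [467.12730761 -27.68741648 293.15764134]
```

View pics/w4c.png

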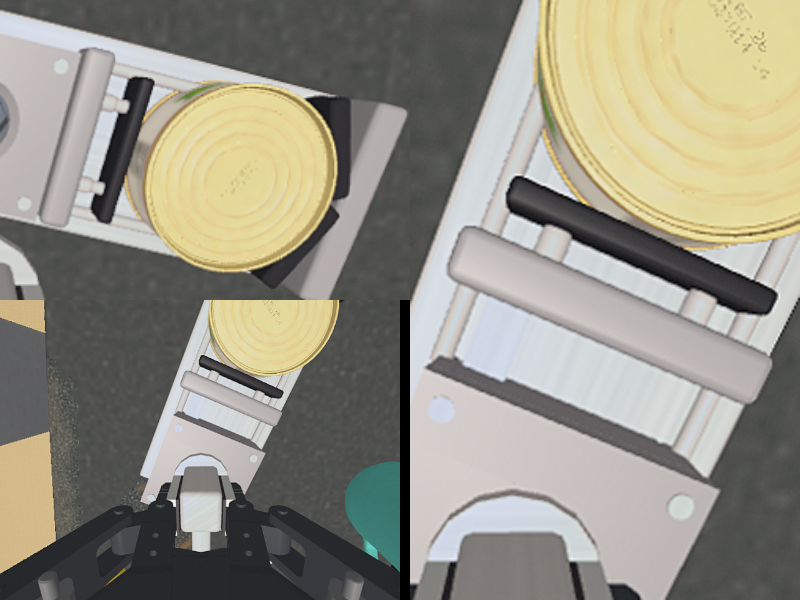

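```bash
python3 - <<'E'
from h import *
for k in '34':
    s,o=lines(f'pics/w{k}.png',f'w{k}.npy')
    print(k,' '.join(f'{a:g}:{int(b)}' for a,b in zip(s[::2],o[2][::2])))
m=np.load('w4.npy',allow_pickle=True).item(); f=lambda x,y:(270+(x-410)/2,y/2)
ux=np.array([.26,.966])
for z in (38,44,50):
  print(z,[round(float((cast(m,f(*q),z)[:2]-AX)@ux),1) for q in ((465,228),(770,360),(515,205),(760,310),(640,222),(640,300))])
# clamp x direction from lid edge
a,b=cast(m,f(428,367),50),cast(m,f(718,490),50); print('lid edge normal',b-a)
E
```

```text
3 34:196 35:197 36:180 37:92 38:96 39:94 40:105 41:222 42:218 43:218 44:218 45:218 46:218 47:218 48:217 49:217 50:217 51:217 52:218 53:217 54:217 55:144 56:167 57:188 58:194 59:191 60:188 61:185 62:184 63:183 64:183 65:181 66:167 67:135 68:214 69:216 70:215 71:215 72:215 73:215 74:210 75:27 76:28 77:44 78:61 79:67
4 34:197 35:200 36:136 37:94 38:98 39:96 40:95 41:113 42:222 43:214 44:214 45:214 46:214 47:214 48:214 49:214 50:214 51:213 52:213 53:213 54:212 55:213 56:216 57:155 58:166 59:184 60:197 61:194 62:190 63:187 64:186 65:185 66:184 67:183 68:172 69:147 70:189 71:212 72:211 73:210 74:211 75:197 76:19 77:37 78:54 79:75
38 [68.8, 68.6, 77.7, 78.2, 85.3, 69.4]
44 [68.5, 68.4, 77.2, 77.6, 84.4, 69.2]
50 [68.3, 68.2, 76.6, 77.1, 83.6, 68.9]
lid edge normal [ 70.28599546 -20.05027658   0.        ]
```

Against the earlier picture, the jaw has travelled about 15.6 mm and the jaw-to-pad gap has closed only from about 8 to 6 mm. The spring is just starting to work, so I'll keep turning in small steps and measure the gap each time.

```bash
cat > turnlook.py <<'E'
from h import *
import sys
def meas(k):
    m=np.load(f'w{k}.npy',allow_pickle=True).item(); im=cv2.cvtColor(cv2.imread(f'pics/w{k}.png'),cv2.COLOR_BGR2GRAY)
    ux=np.array([.27,.963]); uy=np.array([-.963,.27]); s=np.arange(45,100,0.25); R=[]
    for v in (-6,-3,0,3,6):
        P=np.float32([[proj(m,[*(AX+ux*a+uy*v),39]) for a in s]]); r=cv2.remap(im,P[:,:,0],P[:,:,1],cv2.INTER_LINEAR)[0].astype(float)
        p=np.where((r[:-6]<110)&(r[6:]<80)&(s[:-6]>56))[0][0]       # pad near edge
        w=r[p-52:p-6] if p>52 else r[:p-6]; e=p-6-len(w)+np.where(w<172)[0][-1]  # last jaw-coloured sample
        R.append((s[e],s[p],s[p]-s[e]))
    print(k,'jaw,pad,gap',np.median(R,0).round(2))
if len(sys.argv)>1:
    k=sys.argv[1]
    for c in map(float,sys.argv[2:]): turn(c)
    np.save(f'w{k}.npy',imaging.camera_model('wrist'),allow_pickle=True); cv2.imwrite(f'pics/w{k}.png',imaging.capture('wrist'))
    meas(k)
else: [meas(k) for k in '234']
E
python3 turnlook.py; python3 turnlook.py 5 81; python3 turnlook.py 6 86
```

```text
2 jaw,pad,gap [54.  62.5  8.5]
3 jaw,pad,gap [67.75 75.    7.25]
4 jaw,pad,gap [70. 76.  6.]
81.0 F [0.2 5.9 0.6] T [ 1.23  0.03 -0.04] p [491.3 -27.1  67.4] yaw 92.2 op 0.275 t 13.22
5 jaw,pad,gap [71.   76.25  5.25]
86.0 F [0.5 5.7 0.2] T [ 1.3   0.03 -0.1 ] p [491.3 -27.1  67.4] yaw 87.2 op 0.275 t 13.53
6 jaw,pad,gap [72.   76.5   4.25]
```

```bash
python3 - <<'E'
from h import *
M={k:np.load(f'w{k}.npy',allow_pickle=True).item() for k in '2346'}
uy=np.array([-.963,.27]); ux=np.array([.27,.963])
def ends(k,z,mode):
    m=M[k]; im=cv2.imread(f'pics/w{k}.png'); g=cv2.cvtColor(im,cv2.COLOR_BGR2GRAY)
    if mode=='pad':   # dark strip: component of dark pixels nearest expected pad point
        b=(g<75).astype(np.uint8); c=proj(m,[*(AX+ux*(66 if k=='2' else 79)),39])
    else:
        b=((g>150)&(g<205)).astype(np.uint8); b=cv2.erode(b,np.ones((3,3))); c=proj(m,[*(AX+ux*(48 if k=='2' else {'3':62,'4':64,'6':66}[k])),39])
    n,l=cv2.connectedComponents(b); i=l[int(round(c[1])),int(round(c[0]))]
    if i==0: return None
    ys,xs=np.where(l==i); (cx,cy),(w,h),a=r=cv2.minAreaRect(np.float32(np.c_[xs,ys]))
    B=cv2.boxPoints(r); L=sorted([(np.linalg.norm(B[j]-B[j-1]),j) for j in range(4)])
    j=L[0][1]; e1=(B[j]+B[j-1])/2; e2=(B[(j+1)%4]+B[(j+2)%4])/2
    return round(len(xs)),[round(float(np.linalg.norm(cast(m,e1,zz)-cast(m,e2,zz))),1) for zz in z],np.round([e1,e2],0).tolist(),round(w),round(h)
for md in('pad','jaw'):
    for k in '2346': print(md,k,ends(k,(20,30,40,50),md))
f=lambda x,y:(270+(x-410)/2,y/2)
for z in(20,30,40,50):print(z,np.linalg.norm(cast(M['2'],(431.9,148.8),z)-cast(M['2'],(403.4,240.8),z)),np.linalg.norm(cast(M['4'],f(508,190),z)-cast(M['4'],f(776,300),z)))
E
```

```text
pad 2 (1314, [72.5, 69.9, 67.2, 64.6], [[403.0, 240.0], [430.0, 148.0]], 16, 96)
pad 3 (2338, [74.4, 70.5, 66.6, 62.7], [[351.0, 98.0], [467.0, 178.0]], 141, 19)
pad 4 (2224, [74.6, 70.7, 66.8, 62.9], [[318.0, 95.0], [450.0, 153.0]], 145, 18)
pad 6 (2134, [74.6, 70.7, 66.8, 62.9], [[286.0, 98.0], [428.0, 131.0]], 146, 18)
jaw 2 (1575, [86.2, 83.0, 79.9, 76.7], [[373.0, 243.0], [404.0, 133.0]], 15, 114)
jaw 3 (3412, [87.1, 82.6, 78.0, 73.4], [[319.0, 126.0], [453.0, 216.0]], 162, 23)
jaw 4 (3561, [87.3, 82.7, 78.1, 73.6], [[293.0, 125.0], [445.0, 190.0]], 165, 24)
jaw 6 (3773, [87.6, 83.0, 78.4, 73.9], [[431.0, 167.0], [267.0, 127.0]], 168, 25)
20 73.12388879718357 74.69137591368647
30 70.44690387238467 70.78004494412339
40 67.7699189475857 66.8687139745603
50 65.0929340227869 62.95738300499728
```

```bash
python3 - <<'E'
from h import *
from scipy.optimize import least_squares
ux=np.array([.27,.963]);uy=np.array([-.963,.27])
for k in '23456':
    m=np.load(f'w{k}.npy',allow_pickle=True).item(); im=cv2.imread(f'pics/w{k}.png'); h=cv2.cvtColor(im,cv2.COLOR_BGR2HSV)
    b=cv2.inRange(h,(15,50,120),(35,255,255)); b=cv2.morphologyEx(b,cv2.MORPH_CLOSE,np.ones((9,9)))
    cs=cv2.findContours(b,cv2.RETR_EXTERNAL,cv2.CHAIN_APPROX_NONE)[0]
    c0=proj(m,[*(AX+ux*118),46]); 
    c=max(cs,key=lambda c:cv2.contourArea(c)*(cv2.pointPolygonTest(c,(float(c0[0]),float(max(c0[1],8))),False)>=0))[:,0]
    c=c[(c[:,0]>3)&(c[:,0]<636)&(c[:,1]>3)]
    W=np.array([cast(m,p.astype(float),46)[:2]-AX for p in c]); S=np.c_[W@ux,W@uy]
    r=least_squares(lambda q:np.hypot(*(S-q[:2]).T)-q[2],[118,0,43],loss='soft_l1',f_scale=.5)
    print(k,len(c),r.x.round(2),'res',np.abs(r.fun).mean().round(2),'smin',S[:,0].min().round(1), 'smax',S[:,0].max().round(1))
E
```

```text
2 425 [121.32   1.71  44.45] res 2.15 smin 71.6 smax 166.9
3 451 [127.93   3.09  44.79] res 1.19 smin 82.3 smax 162.0
4 342 [127.94   2.12  43.97] res 0.84 smin 82.9 smax 148.0
5 319 [127.54   1.57  43.38] res 0.79 smin 83.0 smax 140.8
6 304 [126.9    1.13  42.78] res 0.73 smin 83.2 smax 134.3
```

Rechecking the pad's top edge rather than its near face, the free gap was about 13.7 mm and is now about 6.2 mm. The pad is therefore pushed in about 7 mm, and the tin has not moved since about 66°, so it sits firmly against the V jaw. I'll release, retreat and check.

```bash
python3 - <<'E'
from h import *
bot.grip(0.55); s=st('open')
p=s['tcp_pos']
bot.movel([p[0],p[1],150],max_speed=100); st('up')
# camera (tool +x = world +y here) straight above pad
y=np.radians(77)
bot.move_ptp([AX[0]-2,AX[1]-25,185],down(y)); bot.dwell(0.3)
np.save('w7.npy',imaging.camera_model('wrist'),allow_pickle=True); cv2.imwrite('pics/w7.png',imaging.capture('wrist')); st('look')
E
```

```text
open F [-1.3 -0.4  0.2] T [-0.01 -0.01  0.04] p [490.6 -28.7  67.3] yaw 87.0 op 0.552 t 13.93
up F [-0.4  0.2  0.1] T [ 0.06 -0.02  0.03] p [490.2 -28.6 149.5] yaw 87.0 op 0.549 t 14.91
look F [ 0.1 -0.3  0. ] T [-0.02  0.03  0.12] p [488.  -51.7 184.2] yaw 77.0 op 0.552 t 15.55
```

View pics/w7.png

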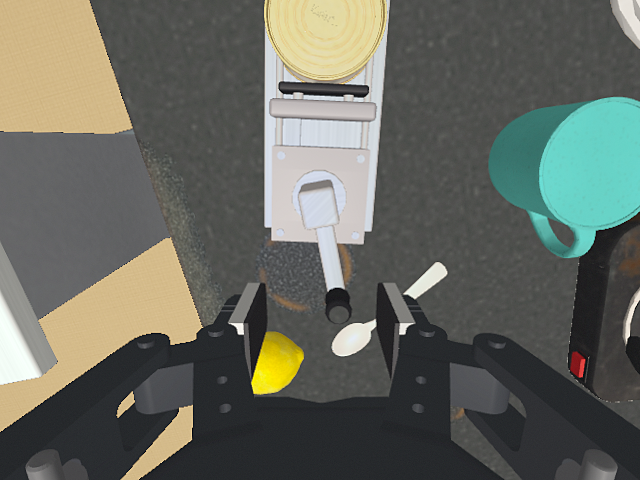

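The crank stays seated in the drive with its flange flush on the lid, at about (320,205), and its knob at (338,308). The gripper is clear. I'll check the crank's angle and the gap.

```bash
python3 - <<'E'
from h import *
m=np.load('w7.npy',allow_pickle=True).item(); im=cv2.cvtColor(cv2.imread('pics/w7.png'),cv2.COLOR_BGR2GRAY)
b=cast(m,(321,209),100); k=cast(m,(340,313),101); d=(k-b)[:2]; print('yaw',np.degrees(np.arctan2(d[1],d[0])),np.hypot(*d))
ux=np.array([.265,.964]);uy=np.array([-.964,.265]); print('cam s',(m['position'][:2]-AX)@ux,m['position'][2])
s=np.arange(52,95,.5)
for kk,mm in (('2',None),('6',None),('7',None)):
    mm=np.load(f'w{kk}.npy',allow_pickle=True).item(); im=cv2.cvtColor(cv2.imread(f'pics/w{kk}.png'),cv2.COLOR_BGR2GRAY)
    P=np.float32([[proj(mm,[*(AX+ux*a+uy*2),37]) for a in s]]); r=cv2.remap(im,P[:,:,0],P[:,:,1],cv2.INTER_LINEAR)[0]
    print(kk,' '.join(f'{a:g}:{q}' for a,q in zip(s,r)))
E
```

```text
yaw -92.70086823217422 74.58772235664355
cam s 42.8517964014584 327.4933877330968
2 52:178 52.5:177 53:170 53.5:159 54:145 54.5:169 55:200 55.5:219 56:222 56.5:219 57:218 57.5:218 58:218 58.5:219 59:218 59.5:218 60:217 60.5:218 61:220 61.5:224 62:212 62.5:179 63:102 63.5:43 64:21 64.5:26 65:28 65.5:30 66:31 66.5:32 67:32 67.5:31 68:35 68.5:40 69:46 69.5:56 70:65 70.5:70 71:68 71.5:63 72:59 72.5:54 73:50 73.5:44 74:59 74.5:91 75:122 75.5:129 76:125 76.5:122 77:121 77.5:124 78:131 78.5:129 79:124 79.5:129 80:130 80.5:130 81:141 81.5:141 82:134 82.5:131 83:144 83.5:182 84:206 84.5:218 85:217 85.5:199 86:194 86.5:208 87:213 87.5:215 88:215 88.5:215 89:216 89.5:217 90:217 90.5:217 91:217 91.5:217 92:217 92.5:213 93:212 93.5:213 94:214 94.5:215
6 52:217 52.5:217 53:216 53.5:217 54:217 54.5:217 55:217 55.5:217 56:217 56.5:217 57:217 57.5:217 58:219 58.5:198 59:152 59.5:150 60:166 60.5:175 61:187 61.5:197 62:199 62.5:196 63:195 63.5:194 64:192 64.5:192 65:190 65.5:188 66:188 66.5:187 67:187 67.5:186 68:185 68.5:185 69:185 69.5:183 70:178 70.5:169 71:161 71.5:143 72:127 72.5:203 73:220 73.5:2
[... 294 characters left out ...]
216 93.5:217 94:216 94.5:212
7 52:213 52.5:212 53:213 53.5:213 54:212 54.5:211 55:211 55.5:212 56:215 56.5:216 57:197 57.5:160 58:120 58.5:119 59:137 59.5:162 60:173 60.5:184 61:193 61.5:201 62:202 62.5:201 63:199 63.5:198 64:197 64.5:196 65:194 65.5:193 66:192 66.5:191 67:190 67.5:188 68:188 68.5:187 69:186 69.5:183 70:176 70.5:167 71:157 71.5:142 72:155 72.5:213 73:214 73.5:214 74:214 74.5:227 75:160 75.5:68 76:24 76.5:21 77:28 77.5:30 78:42 78.5:55 79:71 79.5:85 80:85 80.5:77 81:72 81.5:67 82:63 82.5:58 83:46 83.5:41 84:50 84.5:124 85:138 85.5:133 86:134 86.5:188 87:219 87.5:211 88:166 88.5:186 89:214 89.5:189 90:207 90.5:218 91:216 91.5:215 92:216 92.5:216 93:217 93.5:216 94:215 94.5:213
```

```bash
python3 -c "
from bench import bot
print(bot.sign_off())"
```

```text
the job is handed in; nothing more can be done
None
```

The job is handed in after about 16 s of robot time: the crank is seated flush, turned about 80° clockwise and released, the tin is held against the V jaw, and from the pictures the spring pad is pushed in an estimated 7 to 9 mm of its 13, past halfway but within the 4 to 10 mm range.

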